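# Lift out the exhaust camshaft and show it to the inspection camera

## Robot

A 6-joint arm with a two-finger parallel gripper is mounted at the origin on the work surface. World frame = base frame: x ahead of the robot, y to its left, z up, the work surface at z = 0. Lengths are in m, angles in degrees, forces in N, time in s.
With the tool pointing down it reaches from about 0.3 to 0.75 m from the base axis. Payload 8.5 kg.
Tool frame: the origin (TCP) lies between the finger pads; the fingertips stand env.finger_overhang ahead of it and the grasp point (between the pads) lies 2 mm behind it (env.finger_overhang is the distance from the TCP to the fingertips, in m); z points along the fingers, y is the line along which they close (so a half turn about z gives the same grasp; the last joint's range is limited). The gripper opens to 85 mm and grips with 20 to 120 N. Pads are 22 mm wide; open, the fingers measure 114 mm over their backs; the gripper's body (76 mm by 85 mm) begins 54 mm behind the grasp point. The pads swing forward as they close: fully open they stand 13 mm farther back than shut.
Start: joints at [-82.237, 21.807, 74.336, -0, 83.858, -12.336], TCP at [0.189, -0.516, 0.248] pointing down, gripper open.
Joint ranges: [-178.18, 178.18], [-50.72, 133.34], [12.68, 142.11], [-81.47, 261.47], [9.98, 163.14], [-165.26, 165.26]. Speed limits (degrees/s): [136.94, 136.94, 180, 180, 180, 180].

## Interface

Orientations are given as a 3x3 rotation matrix whose columns are the frame's x, y, z axes.
In Python, from rig import env gives the robot as it stands. The module is installed in compiled form; this text tells all that it offers.
- The arm moves only by the tool jog_arm, never from a script. Its arguments are lists of equal length, an entry for each row: "hand": the finger opening in m, from 0 to 0.0854; "travel": the shift along the world's x, y, z in m, a list of three; "yaw": the turn about the world's z in rad. A call has exactly 5 rows; each row shifts and turns the commanded pose from where the row before left it; what a row does not reach is not made up. A row lasts 1/8 s, in which the tool goes at most 62.5 mm and 10.7 degrees, less where a joint would pass 70% of its speed; a pose out of reach is approached as far as the arm can. A call is refused whole if a number of a shift passes 0.0625 or a number of a turn 0.188, either way. A call with a gripper value outside its range is refused whole. The fingers move at their own pace and stop on an object; "grip_force" is the grip in N (left out, the last holds). Time passes only in rows, so rows that do not move let the fingers close, or fill a call up. It gives the time, the measured TCP pose, the force, the opening and the grip force at its end, in the units of the state.
- env.observe(): the state, without advancing time (a new reading comes with each control period).
- env.get_image(name): name is "scene" or "top" or "wrist"; returns the picture (420x560x3 uint8, red, green, blue); there is no depth.
- env.calibration(name): a dict with "fx", "fy", "cx", "cy" (pixels), "position" and "rotation" of the camera in the world; the wrist camera has in their place "hand_eye" (4x4, takes a point from camera to tool coordinates, whose origin is the TCP and whose axes are the flange's). Camera axes: x right, y down, z forward; pixel columns grow to the right and rows downward; lengths in m; the calibration is good to about 2 mm. The wrist camera is an equidistant fisheye: a pixel r from the principal point sees the ray r / f radians off the axis. A picture is of the moment at which its call begins: read the wrist's pose just before it. calibration takes no time and is no camera call.
- env.close_job(): hands the job in; it is judged then, once.
The state is a dict: "time_s": time; "q": joint angles; "qvel": joint speeds; "joint_efforts": joint torques, N m; "position": TCP position; "tool_rot": TCP orientation; "ft_force": force on the tool from outside, world axes, zero at the start; "wrist_torque": the same for the moment, N m; "grip_width": finger opening in m; "gripper_force": force on a finger pad.
Only numpy, scipy, OpenCV 4.12 (cv2) and the standard library are available. Lean on these libraries where they do the work, as an engineer would, in place of code of your own. Each camera call takes 0.05 s, during which the arm holds its last target. There are 200 camera calls.

## Task

On the cylinder head, the exhaust camshaft (the one nearer the robot) is still covered by one loose bearing cap: lift this cap off and set it down on its feet in the red parts tray with the other cap, without dropping it. Then lift the camshaft out of its bearings and hold it up in front of the inspection camera for the wear check: level, square across the view, its middle straight in front of the lens, at the height of the lens and 150 mm from it. Finish while still holding it there, steady in the gripper; do not touch the camera or its stand, and leave the other cap, the ratchet, the bottle and the spray can where they are.

Things in the scene. Friction and masses are not known exactly. Their poses are not given: they have to be found in the camera images.
- head: Fixed light grey twin-cam cylinder head on wooden packers, 200 (x) by 230 (y) mm; origin on the bench under its centre, -x side towards the robot. Cam box floor 75 mm, rim 87 mm high. Camshafts lie along y, axes 112 mm high: exhaust (loose) at x -45, intake (bolted, stays; caps reach 142 mm) at x +45. Bearings at y -81 and +81: open-topped seats 54 mm wide in x, 22 in y, posts up to axis height.
- camshaft_mid (a point): Loose dark steel exhaust camshaft, 231 mm long along its y, 0.4-0.65 kg, balanced within 10 mm of this point: on the axis, amid its plain middle, 24 mm thick, free of lobes 29 mm to either side; grip there, closing along x; 37 mm free below the axis. Lobes reach 20 mm from the axis; 44 mm flange at the y+ end. At the start z is up; it lifts straight up. It may turn about its own y; that does not matter.
- cap_mid (a point): Loose aluminium bearing cap over the camshaft's bearing at the head's y -81 (robot's right), unbolted, 0.06-0.09 kg; 54 (x, across the camshaft) by 22 (y) by 30 mm high: two feet 20 mm high at its x ends, a bridge 38 mm wide on top. Point: its centre, 15 mm above its soles. Lifts straight up, 2 mm play. Can be gripped over the 54 mm; free there for 30 mm beside it and to 25 mm below its soles.
- tray: Fixed shallow red steel parts tray, 160 (x) by 240 (y) by 24 mm high, walls 3 mm, floor 3 mm above the bench; origin on the bench under its centre. The other cap stands in its y- half, 60 to 80 mm from the centre; the y+ half is free.
- cap_off_mid (a point): The other bearing cap, same shape and size, standing on its feet in the tray's y- half; leave it. Point: its centre, 15 mm above its soles.
- lens (a point): Centre of the lens front of the inspection camera (grey box, white ring light 68 mm across) on a column stand. It looks along this frame's -x, roughly to the robot; y is level, square to the view; z up. 190 to 270 mm above the bench, turned up to 0.35 rad. Wanted: the camshaft's middle at x = -0.15 m in this frame, its length along this y, either end first.
- stand_front (a point): Camera stand, fixed, not to be touched: grey base 150 mm square and 16 mm high, column 332 mm high. Point: middle of the base's front edge, its top; same axes as the lens, which hangs 5 mm ahead of it (-x); the column stands 120 mm behind it (+x).
- oil_mid (a point): Yellow oil bottle, 60 mm diameter, 170 mm tall, standing; point at half height. Leave it.
- spray_mid (a point): Aluminium spray can with a blue band, 58 mm diameter, 160 mm tall, standing; point at half height. Leave it.
- ratchet_mid (a point): Ratchet with a red handle, 190 mm long along its x, 20 mm high, lying on the bench; point near its middle. Leave it.
Not all that is in view belongs to the job. What is shaped like the part that bears camshaft_mid but green is not meant. Leave any brown look-alike of the part that bears cap_mid alone.

How it is judged:
By the outcome, as a careful person would: the job done as asked, in the order asked, and still so for the second after the job is handed in, while the arm keeps its last pose, push and grip.
It also fails if it takes over 58 s, if anything falls off the work surface, if the arm or the gripper's body presses on something with over 40 N, if the wrist force passes 120 N, or if a joint passes its speed limit or range.

## Working session

There is one attempt and no reset: what is moved stays moved. The work goes in short steps, Python scripts to look and compute and a tool call to move; the robot and the scene stay as the last step left them, time stands still between calls to the robot, and variables do not carry over. Pictures are saved under pics/ and viewed, at most 11 in all, crops included, and the job is handed in when it is done.

Besides the shell and the picture viewer there is one more tool, called after "Emit:" as name([rows], argument=value, ...), one row to a line, values as JSON. jog_arm: Moves the arm, as the interface text tells. Its arguments: {"type":"object","properties":{"hand":{"type":"array"},"travel":{"type":"array"},"yaw":{"type":"array"},"grip_force":{"type":"number"}},"required":["hand","travel","yaw"]}

```bash
mkdir -p pics
python3 - <<'E'
from rig import env
import cv2,numpy as np
s=env.observe();print(s['time_s'],s['position'],s['tool_rot'],env.finger_overhang)
for n in("scene","top"):
    im=env.get_image(n);cv2.imwrite(f"pics/{n}0.png",im[:,:,::-1]);c=env.calibration(n);print(n,{k:np.round(v,4).tolist() for k,v in c.items()})
print(env.calibration("wrist"))
E
```

```text
0.0 [ 0.18895963 -0.51622428  0.24769081] [[ 9.39102647e-01  3.43636702e-01 -1.89590456e-04]
 [ 3.43636585e-01 -9.39101490e-01  1.51295877e-03]
 [ 3.41863484e-04 -1.48597381e-03 -9.99998838e-01]] 0.017
scene {'fx': 426.5415, 'fy': 426.5415, 'cx': 280.9054, 'cy': 210.5652, 'position': [1.2579, 0.3211, 0.952], 'rotation': [[-0.3948, 0.661, -0.6381], [0.9188, 0.2848, -0.2735], [0.0009, -0.6942, -0.7197]]}
top {'fx': 409.4891, 'fy': 409.4891, 'cx': 273.4003, 'cy': 209.7869, 'position': [0.2919, 0.0033, 1.3671], 'rotation': [[-0.097, -0.9752, 0.1988], [-0.9953, 0.0947, -0.021], [0.0017, -0.1999, -0.9798]]}
{'fx': 325.19226210127806, 'fy': 325.19226210127806, 'cx': 280.55593165010595, 'cy': 206.08671323215225, 'hand_eye': array([[-8.00911706e-04, -9.65318825e-01, -2.61072642e-01,
         6.63494559e-02],
       [ 9.99999574e-01, -8.92678483e-04,  2.32915938e-04,
        -5.94520411e-05],
       [-4.57892069e-04, -2.61072344e-01,  9.65319129e-01,
        -1.24721869e-01],
       [ 0.00000000e+00,  0.00000000e+00,  0.00000000e+00,
         1.00000000e+00]])}
```

View pics/scene0.png

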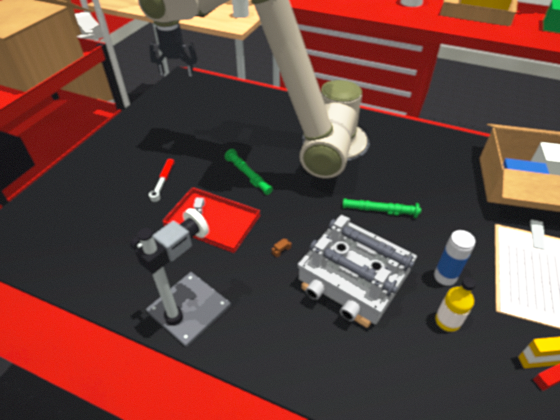

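View pics/top0.png

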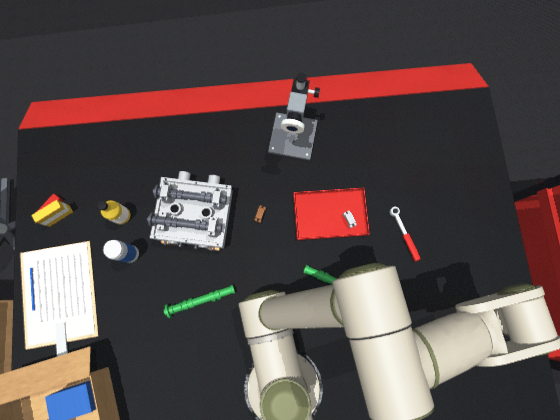

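The scene picture shows the head at about (357,268), the tray (212,217), the camera (180,235), a brown cap (281,246) and green shafts (247,170) and (381,208). The top view shows the head at (192,212), with the exhaust shaft as the lower row at v≈222. It also shows the tray (331,213), the tray cap (349,218) and the lens ring (292,127).

Candidates for the cap, top view: on the exhaust shaft's right end (~217,228), the tray cap (349,218), the brown cap (260,213) and the intake caps (~(218,195)). Candidates for the shaft: exhaust (185,222), intake (190,192) and the green ones (200,302) and (330,275). I choose the cap at ~(217,228) and the lower dark shaft, and check them in a close crop.

```bash
cat > h.py <<'E'
import numpy as np,cv2
from rig import env
def ray(n,u,v):
    c=env.calibration(n);d=np.array([(u-c['cx'])/c['fx'],(v-c['cy'])/c['fy'],1.]);return np.array(c['position']),np.array(c['rotation'])@d
def plane(n,u,v,z):
    p,d=ray(n,u,v);return p+d*(z-p[2])/d[2]
def wray(u,v,s):
    c=env.calibration('wrist');x,y=u-c['cx'],v-c['cy'];r=np.hypot(x,y)+1e-9;t=r/c['fx']
    T=np.array(c['hand_eye']);d=T[:3,:3]@np.array([x/r*np.sin(t),y/r*np.sin(t),np.cos(t)])
    R=np.array(s['tool_rot']);return np.array(s['position'])+R@T[:3,3],R@d
def wplane(u,v,z,s):
    p,d=wray(u,v,s);return p+d*(z-p[2])/d[2]
def two(a,b):
    (p,d),(q,e)=a,b;d=d/np.linalg.norm(d);e=e/np.linalg.norm(e)
    t=np.linalg.lstsq(np.c_[d,-e],q-p,rcond=None)[0];A=p+t[0]*d;B=q+t[1]*e;return (A+B)/2,np.linalg.norm(A-B)
E
python3 - <<'E'
from h import *
a=cv2.imread('pics/top0.png');b=cv2.imread('pics/scene0.png')
A=cv2.resize(a[165:260,140:240],(400,380),interpolation=cv2.INTER_CUBIC)
B=cv2.resize(b[205:335,285:425],(400,371),interpolation=cv2.INTER_CUBIC)
C=cv2.resize(b[180:345,130:270],(400,471),interpolation=cv2.INTER_CUBIC)[:220]
D=cv2.resize(a[100:155,250:350],(400,220),interpolation=cv2.INTER_CUBIC)
o=np.zeros((600,800,3),np.uint8);o[:380,:400]=A;o[:371,400:]=B;o[380:600,400:]=C;o[380:600,:400]=D
cv2.imwrite('pics/crop.png',o)
hs=cv2.cvtColor(a,cv2.COLOR_BGR2HSV)
m=((hs[...,0]<8)|(hs[...,0]>172))&(hs[...,1]>150)&(hs[...,2]>90);m=m.astype(np.uint8);m[:170]=0;m[:,:280]=0;m[:,375:]=0
print('tray rect',cv2.minAreaRect(cv2.findNonZero(m)))
r=cv2.minAreaRect(cv2.findNonZero(m));P=[plane('top',*p,0.024) for p in cv2.boxPoints(r)];print(np.round(P,3),np.mean(P,0))
for n,u,v,z in[('top',217,228,.13),('top',185,222,.112),('top',349,218,.018),('top',292,127,.23)]:print(u,v,np.round(plane(n,u,v,z),3))
E
```

```text
tray rect ((330.87615966796875, 213.1416015625), (48.02671813964844, 73.57002258300781), 86.18592071533203)
[[ 0.62  -0.096  0.024]
 [ 0.613 -0.345  0.024]
 [ 0.45  -0.333  0.024]
 [ 0.457 -0.089  0.024]] [ 0.53536252 -0.21587161  0.024     ]
217 228 [0.503 0.154 0.13 ]
185 222 [0.535 0.254 0.112]
349 218 [ 0.513 -0.275  0.018]
292 127 [ 0.766 -0.1    0.23 ]
```

View pics/crop.png

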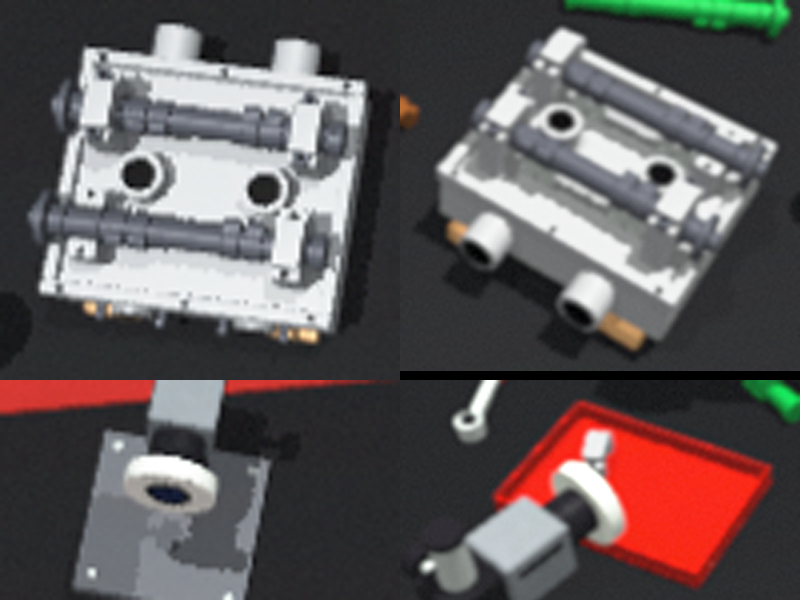

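The crop confirms the choice. The lower (robot-side) dark shaft carries one loose cap at its right end, crop (290,243), which is top (212.5,226). The intake, at the top of the crop, is capped at both ends. The ring light is at top (292.5,126) and scene (196.5,223).

Run:
```python
from h import *
t=lambda x,y,z:plane('top',140+x/4,165+y/4,z)
cap=t(292,238,.142);print('cap',cap)
a=t(45,219,.112);b=t(318,248,.112);d=a-b;print(a,b,np.linalg.norm(d),'yaw',np.degrees(np.arctan2(-d[0],d[1])),'mid',(a+b)/2)
print('rim', [t(*p,.087) for p in((85,48),(365,82),(335,330),(40,293))])
print('lens',two(ray('top',292.5,126.5),ray('scene',196.5,223)))
print('base',[plane('top',250+x/4,100+(y-380)/4,.016) for x,y in((105,430),(75,590),(270,458))])
```

```text
cap [0.51282842 0.16358953 0.142     ]
[0.55176592 0.35766527 0.112     ] [0.50845044 0.1479914  0.112     ] 0.2141012907211219 yaw -11.672249945209503 mid [0.53010818 0.25282834 0.112     ]
rim [array([0.6947029 , 0.32716748, 0.087     ]), array([0.64439815, 0.10351488, 0.087     ]), array([0.4466688 , 0.14223415, 0.087     ]), array([0.49818767, 0.37086189, 0.087     ])]
lens (array([ 0.75353195, -0.09756475,  0.26118723]), np.float64(0.0028021221054874436))
base [array([ 0.91473936, -0.06983523,  0.016     ]), array([ 0.76924912, -0.02932413,  0.016     ]), array([ 0.87438561, -0.21203086,  0.016     ])]
```

Emit:
jog_arm([
  [0.0215, 0.0454, 0],
  [0.0215, 0.0454, 0],
  [0.0215, 0.0454, 0],
  [0.0215, 0.0454, 0],
  [0.0215, 0.0454, 0],
], hand=[0.085, 0.085, 0.085, 0.085, 0.085], yaw=[0.0673, 0.0673, 0.0673, 0.0673, 0.0673])

```text
time_s: 0.72
position: [0.2969, -0.2879, 0.2482]
tool_rot: [[0.772, 0.636, -0.0], [0.636, -0.772, 0.0], [0.0, -0.0, -1.0]]
ft_force: [0.9, -0.0, 0.2]
grip_width: 0.0847
gripper_force: 0.0
```

Emit:
jog_arm([
  [0.0215, 0.0454, 0],
  [0.0215, 0.0454, 0],
  [0.0215, 0.0454, 0],
  [0.0215, 0.0454, 0],
  [0.0215, 0.0454, 0],
], hand=[0.085, 0.085, 0.085, 0.085, 0.085], yaw=[0.0673, 0.0673, 0.0673, 0.0673, 0.0673])

```text
time_s: 1.35
position: [0.4044, -0.0609, 0.2483]
tool_rot: [[0.518, 0.855, -0.0], [0.855, -0.518, 0.0], [-0.0, -0.0, -1.0]]
ft_force: [0.8, -1.4, -0.6]
grip_width: 0.0847
gripper_force: 0.0
```

Emit:
jog_arm([
  [0.0215, 0.0454, 0],
  [0.0215, 0.0454, 0],
  [0.0215, 0.0454, 0],
  [0.0215, 0.0454, 0],
  [0.0215, 0.0454, 0],
], hand=[0.085, 0.085, 0.085, 0.085, 0.085], yaw=[0.0673, 0.0673, 0.0673, 0.0673, 0.0673])

```text
time_s: 1.98
position: [0.5119, 0.1662, 0.2481]
tool_rot: [[0.207, 0.978, -0.0], [0.978, -0.207, -0.0], [-0.0, -0.0, -1.0]]
ft_force: [0.9, -0.5, -0.5]
grip_width: 0.0852
gripper_force: 0.0
```

Run:
```python
from h import *
s=env.observe();im=env.get_image('wrist');cv2.imwrite('pics/w1.png',im[:,:,::-1])
a=env.get_image('top');cv2.imwrite('pics/t1.png',a[:,:,::-1])
print(s['time_s'],s['position'],np.round(s['tool_rot'],4),s['q'],s['ft_force']);np.savez('w1',p=s['position'],R=s['tool_rot'])
```

```text
1.975 [0.51188097 0.16617714 0.24805341] [[ 2.066e-01  9.784e-01 -5.000e-04]
 [ 9.784e-01 -2.066e-01 -2.000e-04]
 [-3.000e-04 -4.000e-04 -1.000e+00]] [ 5.37790223e+00  2.06416403e+01  7.62189132e+01 -7.21024877e-03
  8.31683654e+01  1.73030312e+01] [ 0.90730028 -0.46114299 -0.5377815 ]
```

View pics/w1.png

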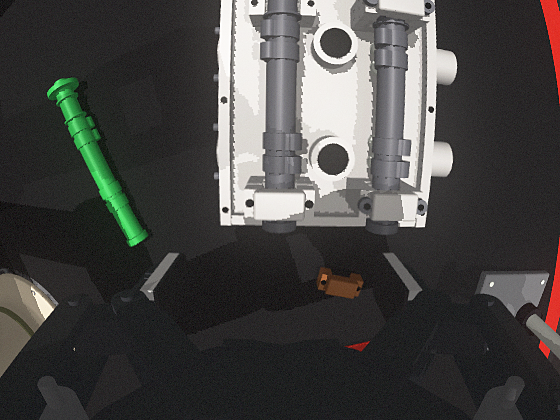

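The wrist view shows the loose cap over the shaft's near end: bridge 254–304 px wide, centred about (279,206). The plain shaft middle runs from v≈62 to 133 at u≈282. The brown cap is at (340,283), and the stand base is at (515,290).

Run:
```python
from h import *
s=env.observe()
im=cv2.imread('pics/w1.png');g=cv2.cvtColor(im,cv2.COLOR_BGR2GRAY)
for v in(72,90,108,124):
    r=g[v,240:330].astype(int);print(v,[240+i for i in range(1,90) if abs(r[i]-r[i-1])>28])
for v in (195,205,213): 
    r=g[v,230:330].astype(int);print('cap',v,[(230+i) for i in range(1,100) if abs(r[i]-r[i-1])>22])
print('capcol',g[180:235,270].tolist())
print('cap@142',wplane(279,206,.142,s), [wplane(u,v,.142,s) for u,v in((254,206),(304,206),(279,193),(279,220))])
for v in(62,133):print('sh',wplane(282,v,.124,s))
print('axis',wplane(282,72,.118,s),wplane(281.5,124,.118,s))
cv2.imwrite('pics/c1.png',cv2.resize(im[30:245,215:345],None,fx=2.7,fy=2.7,interpolation=cv2.INTER_CUBIC))
```

```text
72 [266, 296, 297, 304, 305, 329]
90 [266, 296, 302]
108 [265, 266, 296, 302]
124 [265, 266, 296, 301, 302]
cap 195 [231, 232, 234, 252, 253, 255, 304, 305, 306, 315, 320, 324]
cap 205 [231, 232, 234, 235, 245, 246, 247, 253, 254, 303, 304, 305, 313]
cap 213 [231, 244, 245, 252, 253, 254, 294, 299, 305, 314]
capcol [106, 97, 103, 100, 101, 103, 103, 103, 107, 116, 116, 114, 163, 219, 237, 242, 242, 240, 240, 240, 240, 240, 239, 238, 236, 237, 239, 238, 236, 237, 236, 235, 234, 234, 234, 232, 233, 236, 234, 217, 156, 84, 59, 77, 71, 74, 75, 73, 76, 72, 74, 76, 61, 41, 38]
cap@142 [0.51219734 0.17198236 0.142     ] [array([0.49421226, 0.17573465, 0.142     ]), array([0.53016605, 0.16823374, 0.142     ]), array([0.51420694, 0.18154405, 0.142     ]), array([0.50998255, 0.16145111, 0.142     ])]
sh [0.53625501 0.27634713 0.124     ]
sh [0.52508313 0.22282836 0.124     ]
axis [0.53485355 0.2695473  0.118     ] [0.52611266 0.22956552 0.118     ]
```

View pics/c1.png

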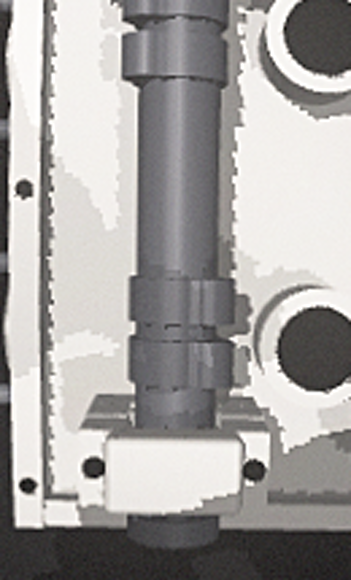

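Emit:
jog_arm([
  [0, 0.0056, -0.03],
  [0, 0, -0.03],
  [0, 0, -0.03],
  [0, 0, -0.02],
  [0, 0, -0.011],
], hand=[0.07, 0.07, 0.07, 0.07, 0.07], yaw=[-0.006, 0, 0, 0, 0])

```text
time_s: 2.7
position: [0.511, 0.1696, 0.1263]
tool_rot: [[0.216, 0.976, -0.002], [0.976, -0.216, -0.0], [-0.001, -0.002, -1.0]]
ft_force: [-0.6, 0.5, 0.7]
grip_width: 0.0697
gripper_force: 0.0
```

Emit:
jog_arm([
  [0, 0, 0],
  [0, 0, 0],
  [0, 0, 0],
  [0, 0, 0],
  [0, 0, 0],
], hand=[0.055, 0.05, 0.045, 0.045, 0.045], yaw=[0, 0, 0, 0, 0], grip_force=30)

```text
time_s: 3.32
position: [0.5116, 0.1701, 0.1275]
tool_rot: [[0.215, 0.977, 0.0], [0.977, -0.215, 0.0], [0.0, 0.0, -1.0]]
ft_force: [-0.3, 0.6, 0.4]
grip_width: 0.0533
gripper_force: 32.4
```

Run:
```python
from h import *
s=env.observe();im=env.get_image('wrist');cv2.imwrite('pics/w2.png',im[:,:,::-1])
print(s['position'],s['grip_width'],s['gripper_force'],s['ft_force'])
```

```text
[0.51155496 0.1701427  0.12751012] 0.053329242450557306 32.39022374153137 [-0.30967264  0.63124069  0.41304019]
```

View pics/w2.png

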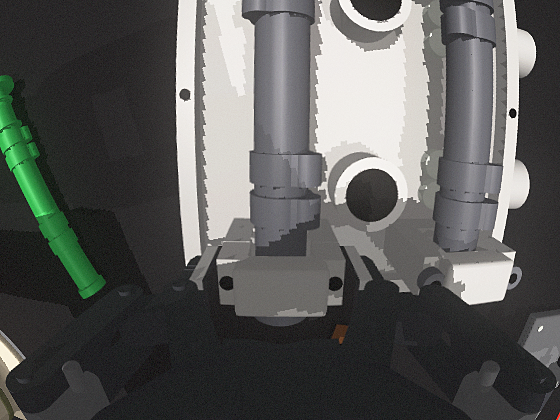

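The cap is gripped squarely (53.3 mm, centred in the picture at (280,285)). Next I lift it.

Emit:
jog_arm([
  [0, 0, 0.005],
  [0, 0, 0.01],
  [0, 0, 0.02],
  [0, 0, 0.03],
  [0, 0, 0.03],
], hand=[0.045, 0.045, 0.045, 0.045, 0.045], yaw=[0, 0, 0, 0, 0])

```text
time_s: 4.0
position: [0.5114, 0.1701, 0.224]
tool_rot: [[0.215, 0.977, 0.001], [0.977, -0.215, 0.0], [0.0, 0.001, -1.0]]
ft_force: [-0.5, -0.7, -0.6]
grip_width: 0.0534
gripper_force: 32.3
```

Emit:
jog_arm([
  [0.001, -0.02, 0],
  [0.003, -0.035, 0],
  [0.004, -0.04, 0],
  [0.004, -0.04, 0],
  [0.004, -0.04, 0],
], hand=[0.045, 0.045, 0.045, 0.045, 0.045], yaw=[0, 0, 0, 0, 0])

```text
time_s: 4.62
position: [0.5275, -0.0062, 0.2231]
tool_rot: [[0.215, 0.977, 0.001], [0.977, -0.215, -0.0], [0.0, 0.001, -1.0]]
ft_force: [0.0, -0.8, -0.5]
grip_width: 0.0539
gripper_force: 32.3
```

Emit:
jog_arm([
  [0.003, -0.04, 0],
  [0.003, -0.04, 0],
  [0.002, -0.04, 0],
  [0, -0.025, 0],
  [0, -0.011, 0],
], hand=[0.045, 0.045, 0.045, 0.045, 0.045], yaw=[0, 0, 0, 0, 0])

```text
time_s: 5.25
position: [0.5354, -0.162, 0.2228]
tool_rot: [[0.216, 0.976, 0.0], [0.976, -0.216, -0.0], [-0.0, 0.0, -1.0]]
ft_force: [0.5, 0.2, -0.8]
grip_width: 0.0533
gripper_force: 32.3
```

Run:
```python
from h import *
s=env.observe();im=env.get_image('wrist');cv2.imwrite('pics/w3.png',im[:,:,::-1])
print(s['position'],s['grip_width'],s['gripper_force'],s['ft_force']);np.savez('w3',position=s['position'],tool_rot=s['tool_rot'])
```

```text
[ 0.53542121 -0.16201122  0.22277047] 0.05326990386663887 32.323896288871765 [ 0.54516719  0.16473574 -0.82589092]
```

View pics/w3.png

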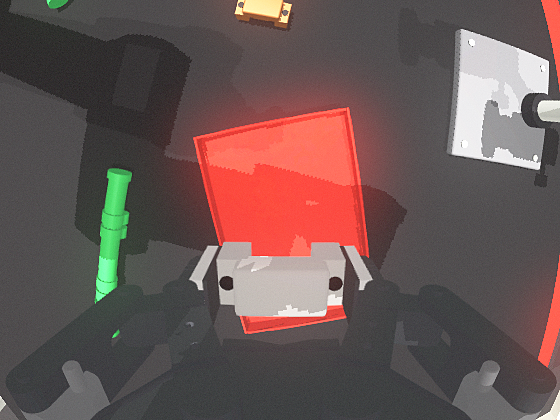

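The picture shows the cap held level at (282,280). The tray's y+ corners are at (195,138) and (349,109), and the stand base's front edge runs from (458,30) to (448,155).

Run:
```python
from h import *
s=np.load('w3.npz')
A,B=wplane(195,138,.024,s),wplane(349,109,.024,s);print('tray',A,B,np.linalg.norm(A-B),'yaw',np.degrees(np.arctan2((B-A)[1],(B-A)[0])))
im=cv2.imread('pics/w3.png');g=cv2.cvtColor(im,cv2.COLOR_BGR2GRAY)
P=[]
for v in range(40,146,7):
    r=g[v,420:500].astype(int);u=420+np.argmax(np.diff(r))+.5;P.append(wplane(u,v,.016,s))
P=np.array(P);vx,vy,x0,y0=cv2.fitLine(P[:,:2].astype(np.float32),cv2.DIST_HUBER,0,.01,.01).ravel()
if vy<0:vx,vy=-vx,-vy
print('front edge',x0,y0,'yaw',np.degrees(np.arctan2(-vx,vy)), 'res',np.round(((P[:,0]-x0)*vy-(P[:,1]-y0)*vx)*1000,1))
for c in((458,29),(448,155),(541,169)):print('corner',wplane(*c,.016,s))
```

```text
tray [ 0.46213761 -0.0945549   0.024     ] [ 0.61931815 -0.10008076  0.024     ] 0.15727764029667615 yaw -2.0134717766199746
front edge 0.75191003 -0.10220036 yaw -16.345917 res [10.6 -1.6 -1.4 -1.1 -8.8 -1.7 -1.2 -1.9 -1.3 57.6 60.  -1.7 -2.1 -2.5
 -2.8 10.6]
corner [ 0.7697589  -0.02730117  0.016     ]
corner [ 0.72639816 -0.16794504  0.016     ]
corner [ 0.87625509 -0.21011094  0.016     ]
```

Emit:
jog_arm([
  [0, 0, -0.03],
  [0, 0, -0.045],
  [0, 0, -0.045],
  [0, 0, -0.04],
  [0, 0, -0.025],
], hand=[0.045, 0.045, 0.045, 0.045, 0.045], yaw=[0, 0, 0, 0, 0])

```text
time_s: 5.92
position: [0.5352, -0.1595, 0.0359]
tool_rot: [[0.214, 0.977, -0.001], [0.977, -0.214, 0.001], [0.001, -0.002, -1.0]]
ft_force: [0.5, 0.1, 0.4]
grip_width: 0.0534
gripper_force: 32.3
```

Emit:
jog_arm([
  [0, 0, -0.01],
  [0, 0, -0.004],
  [0, 0, -0.002],
  [0, 0, 0],
  [0, 0, 0],
], hand=[0.045, 0.045, 0.045, 0.045, 0.045], yaw=[0, 0, 0, 0, 0])

```text
time_s: 6.55
position: [0.5357, -0.161, 0.0219]
tool_rot: [[0.215, 0.977, 0.001], [0.977, -0.215, -0.0], [-0.0, 0.001, -1.0]]
ft_force: [0.4, 0.4, 0.2]
grip_width: 0.0535
gripper_force: 32.3
```

Emit:
jog_arm([
  [0, 0, -0.001],
  [0, 0, -0.001],
  [0, 0, -0.001],
  [0, 0, 0],
  [0, 0, 0],
], hand=[0.045, 0.045, 0.045, 0.045, 0.045], yaw=[0, 0, 0, 0, 0])

```text
time_s: 7.18
position: [0.5355, -0.1609, 0.0185]
tool_rot: [[0.215, 0.977, 0.0], [0.977, -0.215, -0.0], [-0.0, 0.0, -1.0]]
ft_force: [-1.3, 0.6, 3.9]
grip_width: 0.0537
gripper_force: 32.7
```

Emit:
jog_arm([
  [0, 0, 0],
  [0, 0, 0],
  [0, 0, 0],
  [0, 0, 0],
  [0, 0, 0],
], hand=[0.056, 0.06, 0.066, 0.07, 0.07], yaw=[0, 0, 0, 0, 0])

```text
time_s: 7.8
position: [0.5355, -0.1609, 0.0183]
tool_rot: [[0.215, 0.977, -0.0], [0.977, -0.215, 0.0], [0.0, -0.0, -1.0]]
ft_force: [0.0, -0.2, -0.9]
grip_width: 0.07
gripper_force: 0.0
```

Emit:
jog_arm([
  [0, 0, 0.01],
  [0, 0, 0.03],
  [0, 0, 0.05],
  [0, 0, 0.06],
  [0, 0, 0.06],
], hand=[0.07, 0.07, 0.07, 0.07, 0.07], yaw=[0, 0, 0, 0, 0])

```text
time_s: 8.43
position: [0.5351, -0.1607, 0.2311]
tool_rot: [[0.215, 0.977, 0.001], [0.977, -0.215, -0.0], [-0.0, 0.001, -1.0]]
ft_force: [1.0, -0.9, 0.2]
grip_width: 0.07
gripper_force: 0.0
```

Run:
```python
from h import *
s=env.observe();w=env.get_image('wrist');t=env.get_image('top');c=env.get_image('scene')
np.savez('w4',position=s['position'],tool_rot=s['tool_rot'])
cv2.imwrite('pics/t4.png',t[:,:,::-1]);cv2.imwrite('pics/s4.png',c[:,:,::-1]);cv2.imwrite('pics/w4.png',w[:,:,::-1])
o=np.zeros((600,800,3),np.uint8);o[:420,:560]=w
o[420:600,:240]=cv2.resize(c[180:255,150:250],(240,180),interpolation=cv2.INTER_CUBIC)
o[:,560:]=cv2.resize(c[195:345,125:185],(240,600),interpolation=cv2.INTER_CUBIC)
cv2.imwrite('pics/v4.png',o[:,:,::-1]);print(s['position'],s['grip_width'])
```

```text
[ 0.53508988 -0.1606747   0.2310836 ] 0.07001379526470697
```

View pics/v4.png

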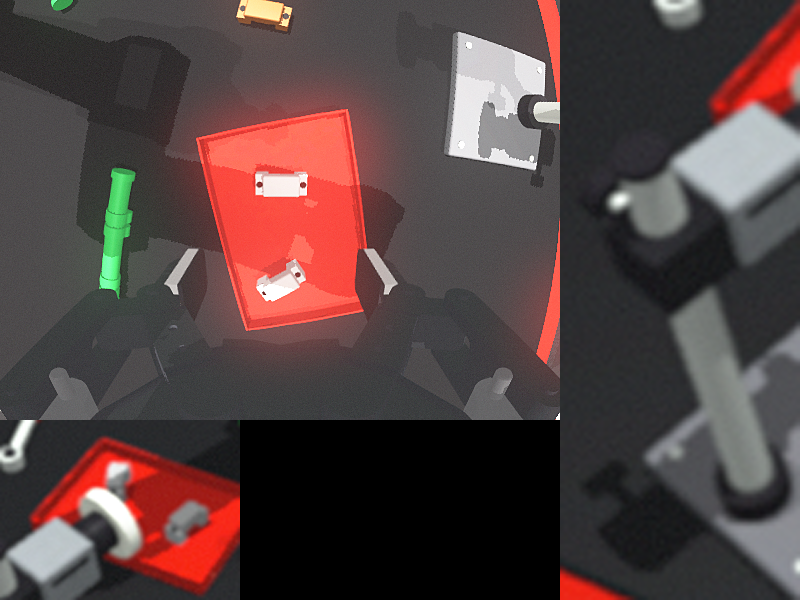

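The released cap stands upright on its feet in the free half of the tray, at (281,185). The other cap is at (281,281), untouched. The stand base corners are at (455,32), (446,155) and (533,169). Next I measure the lens and the base once more.

Run:
```python
from h import *
s=np.load('w4.npz')
for c in((455,32),(446,155),(533,169),(546,64)):print('corner',wplane(*c,.016,s))
g=cv2.cvtColor(cv2.imread('pics/w4.png'),cv2.COLOR_BGR2GRAY)
# base mask -> polygon left part
m=(g>100).astype(np.uint8);m[:,:430]=0;m[:25]=0;m[185:]=0
P=[]
for v in range(40,150,4):
    r=np.where(m[v,430:520])[0]
    if len(r):P.append(wplane(430+r[0],v,.016,s)[:2])
P=np.array(P,np.float32)
for _ in range(4):
    vx,vy,x0,y0=cv2.fitLine(P,cv2.DIST_HUBER,0,.01,.01).ravel();e=(P[:,0]-x0)*vy-(P[:,1]-y0)*vx;P=P[abs(e)<max(.0015,np.std(e))]
print('edge yaw',np.degrees(np.arctan(-vx/vy)),len(P),np.std(e),x0,y0)
E_={}
for n,f,(a,b,c,d) in(('top','pics/t4.png',(105,145,272,318)),('scene','pics/s4.png',(195,250,165,225))):
    im=cv2.imread(f)[a:b,c:d];h=cv2.cvtColor(im,cv2.COLOR_BGR2HSV);k=((h[...,2]>165)&(h[...,1]<45)).astype(np.uint8)
    C=max(cv2.findContours(k,0,1)[0],key=cv2.contourArea);e=cv2.fitEllipse(C);E_[n]=(e[0][0]+c,e[0][1]+a);print(n,E_[n],e[1],e[2],cv2.boundingRect(C))
print('lens',two(ray('top',*E_['top']),ray('scene',*E_['scene'])))
o=np.hstack([cv2.resize(cv2.imread('pics/t4.png')[100:150,268:320],(416,400),interpolation=2),cv2.resize(cv2.imread('pics/s4.png')[195:245,172:220],(384,400),interpolation=2)])
cv2.imwrite('pics/ring.png',o)
```

```text
corner [ 0.76946776 -0.02744707  0.016     ]
corner [ 0.7278564  -0.16769547  0.016     ]
corner [ 0.86777809 -0.20845891  0.016     ]
corner [ 0.91662966 -0.07105029  0.016     ]
edge yaw -16.600956 28 0.0004185143 0.7410412 -0.11192067
top (291.44757080078125, 124.26626586914062) (11.230595588684082, 21.401737213134766) 96.22782897949219 (9, 14, 23, 11)
scene (173.25435638427734, 232.77452850341797) (18.301624298095703, 24.94837760925293) 38.15541458129883 (0, 26, 22, 26)
lens (array([ 0.78028868, -0.11667347,  0.24385812]), np.float64(0.042069054939272876))
```

View pics/ring.png

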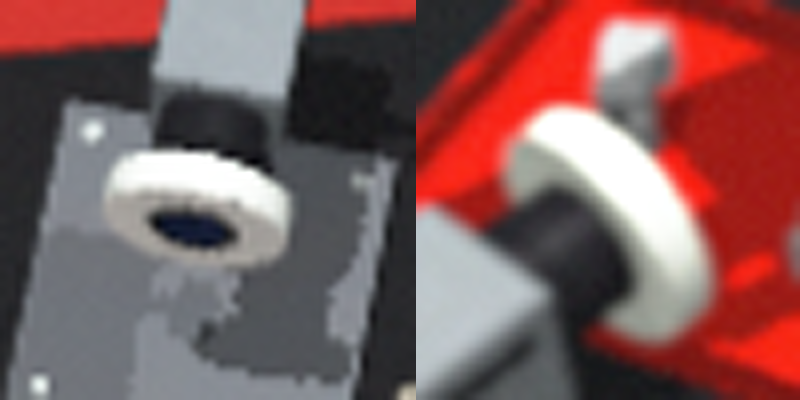

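The ring crop shows the lens disc at crop (192,227), which is top (292,128.4). The ring silhouette centres are top (292.75,126.1) and scene (195.6,222.75).

Run:
```python
from h import *
print('ring mid',two(ray('top',292.75,126.1),ray('scene',195.6,222.75)))
for z in(.25,.255,.26,.265,.27):print(z,plane('top',292,128.4,z),plane('scene',195.6,222.75,z))
ps=np.radians(-16.5);L=np.array([.7439,-.0962]);print('target',L-.15*np.array([np.cos(ps),np.sin(ps)]))
s=env.observe();print(s['position'],s['q'])
```

```text
ring mid (array([ 0.75440629, -0.09866787,  0.26230924]), np.float64(0.0020072337432227344))
0.25 [ 0.7532078  -0.09780124  0.25      ] [ 0.74520165 -0.10510202  0.25      ]
0.255 [ 0.75114283 -0.0973489   0.255     ] [ 0.7488532  -0.10206656  0.255     ]
0.26 [ 0.74907785 -0.09689656  0.26      ] [ 0.75250475 -0.0990311   0.26      ]
0.265 [ 0.74701288 -0.09644422  0.265     ] [ 0.7561563  -0.09599564  0.265     ]
0.27 [ 0.74494791 -0.09599188  0.27      ] [ 0.75980785 -0.09296017  0.27      ]
target [ 0.60007704 -0.0535977 ]
[ 0.53622249 -0.16118045  0.2320945 ] [-2.88444228e+01  2.33159516e+01  7.46721767e+01  1.95997443e-03
  8.15862797e+01 -1.64479590e+01]
```

Emit:
jog_arm([
  [0, 0.03, 0],
  [-0.001, 0.04, 0],
  [-0.001, 0.045, 0],
  [-0.001, 0.05, 0],
  [-0.001, 0.05, 0],
], hand=[0.06, 0.05, 0.05, 0.05, 0.05], yaw=[0, 0, 0, 0, 0])

```text
time_s: 9.2
position: [0.5308, 0.0557, 0.2275]
tool_rot: [[0.215, 0.977, -0.002], [0.977, -0.215, 0.0], [-0.0, -0.002, -1.0]]
ft_force: [0.4, -0.3, -0.2]
grip_width: 0.05
gripper_force: 0.0
```

Emit:
jog_arm([
  [-0.001, 0.05, 0],
  [-0.001, 0.05, 0],
  [0, 0.045, 0],
  [0, 0.035, 0],
  [0, 0.017, 0],
], hand=[0.05, 0.05, 0.05, 0.05, 0.05], yaw=[0, 0, 0, 0, 0])

```text
time_s: 9.82
position: [0.5289, 0.2525, 0.2274]
tool_rot: [[0.213, 0.977, -0.002], [0.977, -0.213, -0.0], [-0.001, -0.002, -1.0]]
ft_force: [0.1, -0.1, -0.2]
grip_width: 0.0499
gripper_force: 0.0
```

Run:
```python
from h import *
s=env.observe();w=env.get_image('wrist');cv2.imwrite('pics/w5.png',w[:,:,::-1]);g=cv2.cvtColor(w,cv2.COLOR_RGB2GRAY)
print(s['position'],s['tool_rot'][:2,:2])
for v in range(150,300,15):
    r=g[v,230:335].astype(int);print(v,[230+i for i in range(1,105) if abs(r[i]-r[i-1])>28])
print(g[150:320:2,276].tolist())
```

```text
[0.52885268 0.252481   0.22738348] [[ 0.21317199  0.977013  ]
 [ 0.97701436 -0.21317308]]
150 [233, 260, 261, 302, 306, 307, 315, 317, 324, 325]
165 [232, 233, 260, 261, 302, 308]
180 [231, 234, 267, 268, 299, 305]
195 [232, 234, 267, 268, 299, 303, 327]
210 [231, 232, 234, 267, 268, 298, 299]
225 [231, 233, 234, 254, 267, 298]
240 [231, 232, 233, 236, 247, 249, 267, 298]
255 [232, 234, 261, 265, 304, 305, 306, 307, 316, 322, 323, 324]
270 [233, 235, 265, 303, 304, 308, 309, 319, 320, 321]
285 [247, 298, 303, 313, 316, 320, 333, 334]
[120, 115, 114, 113, 101, 114, 112, 115, 112, 110, 114, 114, 110, 90, 116, 114, 108, 112, 110, 124, 126, 125, 121, 121, 122, 120, 125, 125, 121, 120, 122, 122, 118, 124, 122, 124, 109, 77, 81, 78, 77, 78, 82, 78, 76, 77, 77, 80, 78, 71, 72, 72, 75, 74, 79, 66, 78, 75, 72, 72, 71, 62, 70, 72, 107, 112, 116, 119, 114, 116, 112, 112, 112, 112, 117, 111, 115, 113, 113, 114, 112, 117, 112, 110, 112]
```

View pics/w5.png

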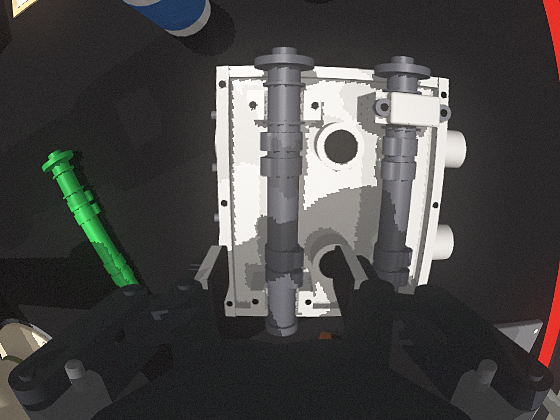

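The shaft is clear of the cap. Its plain middle spans v≈175–248 at u≈283.

Run:
```python
from h import *
s=env.observe();print(s['position'])
for v in(175,211.5,248):print(wplane(283.1,v,.125 if v!=211.5 else .118,s))
```

```text
[0.52886364 0.25335184 0.22745782]
[0.53663539 0.27975915 0.125     ]
[0.53055581 0.25151953 0.118     ]
[0.52488568 0.22547759 0.125     ]
```

Emit:
jog_arm([
  [0.0018, -0.001, -0.03],
  [0, 0, -0.03],
  [0, 0, -0.03],
  [0, 0, -0.018],
  [0, 0, -0.0095],
], hand=[0.05, 0.05, 0.05, 0.05, 0.05], yaw=[0, 0, 0, 0, 0])

```text
time_s: 10.5
position: [0.5311, 0.249, 0.1097]
tool_rot: [[0.216, 0.976, -0.002], [0.976, -0.216, -0.001], [-0.001, -0.002, -1.0]]
ft_force: [0.3, -0.3, -0.1]
grip_width: 0.0502
gripper_force: 0.0
```

Emit:
jog_arm([
  [0, 0, 0],
  [0, 0, 0],
  [0, 0, 0],
  [0, 0, 0],
  [0, 0, 0],
], hand=[0.035, 0.025, 0.015, 0.01, 0.01], yaw=[0, 0, 0, 0, 0], grip_force=90)

```text
time_s: 11.12
position: [0.5297, 0.2502, 0.1117]
tool_rot: [[0.215, 0.977, -0.003], [0.977, -0.215, -0.0], [-0.001, -0.003, -1.0]]
ft_force: [-8.5, -0.6, 4.8]
grip_width: 0.0215
gripper_force: 87.8
```

Emit:
jog_arm([
  [0, 0, 0.003],
  [0, 0, 0.005],
  [0, 0, 0.008],
  [0, 0, 0.012],
  [0, 0, 0.012],
], hand=[0.01, 0.01, 0.01, 0.01, 0.01], yaw=[0, 0, 0, 0, 0])

```text
time_s: 11.75
position: [0.5314, 0.2501, 0.1519]
tool_rot: [[0.215, 0.977, 0.001], [0.977, -0.215, 0.0], [0.0, 0.001, -1.0]]
ft_force: [0.9, -0.2, -4.5]
grip_width: 0.0215
gripper_force: 88.2
```

Run:
```python
from h import *
s=env.observe();w=env.get_image('wrist');t=env.get_image('scene')
cv2.imwrite('pics/w6.png',w[:,:,::-1]);cv2.imwrite('pics/s6.png',t[:,:,::-1])
print({k:np.round(s[k],3) for k in('position','tool_rot','ft_force','wrist_torque','grip_width','gripper_force')})
```

```text
{'position': array([0.531, 0.25 , 0.152]), 'tool_rot': array([[ 0.215,  0.977,  0.001],
       [ 0.977, -0.215,  0.   ],
       [ 0.   ,  0.001, -1.   ]]), 'ft_force': array([ 0.891, -0.217, -4.51 ]), 'wrist_torque': array([ 0.012,  0.027, -0.008]), 'grip_width': np.float64(0.021), 'gripper_force': np.float64(88.209)}
```

Emit:
jog_arm([
  [0, 0, 0.02],
  [0, 0, 0.025],
  [0, 0, 0.025],
  [0, 0, 0.025],
  [0, 0, 0.015],
], hand=[0.01, 0.01, 0.01, 0.01, 0.01], yaw=[0, 0, 0, 0, 0])

```text
time_s: 12.48
position: [0.5313, 0.2501, 0.2618]
tool_rot: [[0.215, 0.977, 0.001], [0.977, -0.215, 0.0], [0.0, 0.001, -1.0]]
ft_force: [-0.1, 0.1, -4.7]
grip_width: 0.0216
gripper_force: 88.4
```

Emit:
jog_arm([
  [0.002, -0.01, 0],
  [0.005, -0.02, 0],
  [0.007, -0.03, 0],
  [0.008, -0.035, 0],
  [0.008, -0.035, 0],
], hand=[0.01, 0.01, 0.01, 0.01, 0.01], yaw=[-0.005, -0.007, -0.008, -0.008, -0.008])

```text
time_s: 13.1
position: [0.5613, 0.1176, 0.2596]
tool_rot: [[0.251, 0.968, -0.002], [0.968, -0.251, -0.0], [-0.001, -0.002, -1.0]]
ft_force: [-0.0, -0.6, -3.9]
grip_width: 0.0214
gripper_force: 88.4
```

Emit:
jog_arm([
  [0.008, -0.035, 0],
  [0.008, -0.035, 0],
  [0.007, -0.035, 0],
  [0.007, -0.03, 0],
  [0.005, -0.02, 0],
], hand=[0.01, 0.01, 0.01, 0.01, 0.01], yaw=[-0.008, -0.008, -0.008, -0.007, -0.005])

```text
time_s: 13.72
position: [0.5961, -0.0374, 0.2597]
tool_rot: [[0.287, 0.958, -0.002], [0.958, -0.287, 0.0], [-0.0, -0.002, -1.0]]
ft_force: [-0.2, -0.9, -3.9]
grip_width: 0.0211
gripper_force: 88.4
```

Emit:
jog_arm([
  [0.003, -0.013, 0],
  [0.001, -0.007, 0],
  [0, 0, 0],
  [0, 0, 0],
  [0, 0, 0],
], hand=[0.01, 0.01, 0.01, 0.01, 0.01], yaw=[0, 0, 0, 0, 0])

```text
time_s: 14.35
position: [0.6002, -0.0543, 0.2609]
tool_rot: [[0.284, 0.959, 0.0], [0.959, -0.284, 0.0], [0.0, 0.0, -1.0]]
ft_force: [-0.4, 0.1, -3.8]
grip_width: 0.0216
gripper_force: 88.4
```

Run:
```python
from h import *
s=env.observe();np.savez('w7',position=s['position'],tool_rot=s['tool_rot'])
I={n:env.get_image(n) for n in('wrist','top','scene')}
for n in I:cv2.imwrite(f'pics/{n}7.png',I[n][:,:,::-1])
print({k:np.round(s[k],4) for k in('position','tool_rot','ft_force','wrist_torque','grip_width','gripper_force','time_s')})
o=np.zeros((600,800,3),np.uint8);o[:420,:560]=I['wrist']
o[300:600,500:]=cv2.resize(I['top'][100:250,220:370],(300,300),interpolation=2)
o[:300,560:]=cv2.resize(I['scene'][150:300,140:260],(240,300),interpolation=2)
cv2.imwrite('pics/v7.png',o[:,:,::-1])
```

```text
{'position': array([ 0.6002, -0.0543,  0.2609]), 'tool_rot': array([[ 2.837e-01,  9.589e-01,  1.000e-04],
       [ 9.589e-01, -2.837e-01,  1.000e-04],
       [ 1.000e-04,  1.000e-04, -1.000e+00]]), 'ft_force': array([-0.4177,  0.1009, -3.7576]), 'wrist_torque': array([0.0135, 0.0028, 0.0222]), 'grip_width': np.float64(0.0216), 'gripper_force': np.float64(88.4005), 'time_s': np.float64(14.35)}
```

View pics/v7.png

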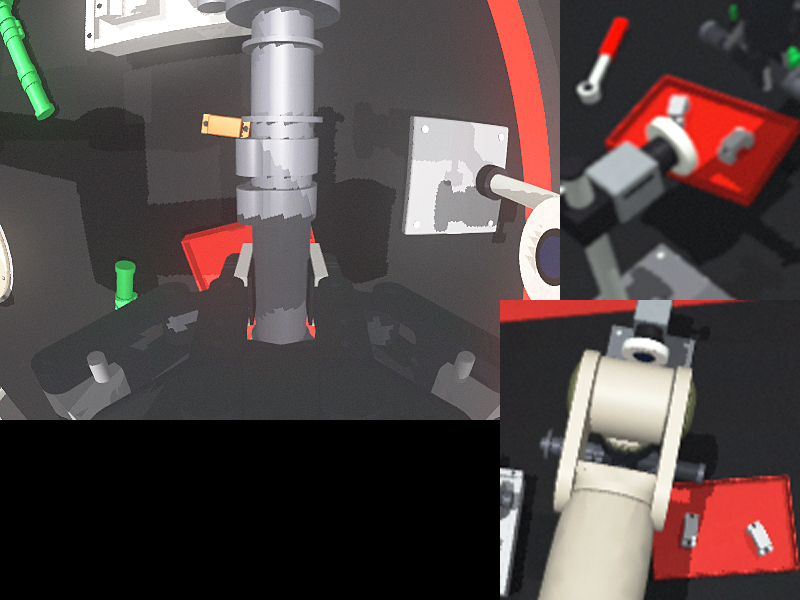

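The wrist view shows the shaft held straight at u≈280. The lens disc is at (547,257) and the base front edge runs from (412,116) to (405,234), so both can be checked from here.

Run:
```python
from h import *
s=np.load('w7.npz')
w=wray(547,257,s)
print('w+top',two(w,ray('top',292,128.4)))
p,d=w;print('at x=.746',p+d*(.746-p[0])/d[0])
A,B=wplane(412.5,116,.016,s),wplane(405,234,.016,s);D=A-B;print(A,B,(A+B)/2,np.linalg.norm(D),'yaw',np.degrees(np.arctan2(-D[0],D[1])))
# shaft levelness: edges at two stations
g=cv2.cvtColor(cv2.imread('pics/wrist7.png'),cv2.COLOR_BGR2GRAY)
for v in(40,60,90,240):
    r=g[v,225:335].astype(int);print(v,[225+i for i in range(1,110) if abs(r[i]-r[i-1])>25])
```

```text
w+top (array([ 0.75022756, -0.09789965,  0.25516984]), np.float64(0.0019590605068478453))
at x=.746 [ 0.746      -0.09560594  0.25842039]
[ 0.77233622 -0.02518562  0.016     ] [ 0.73228821 -0.16712088  0.016     ] [ 0.75231221 -0.09615325  0.016     ] 0.14747698520154084 yaw -15.756777945226384
40 [246, 247, 248, 262]
60 [251, 314]
90 [251]
240 [310, 315]
```

Emit:
jog_arm([
  [0.0025, -0.0015, -0.004],
  [0, 0, 0],
  [0, 0, 0],
  [0, 0, 0],
  [0, 0, 0],
], hand=[0.01, 0.01, 0.01, 0.01, 0.01], yaw=[0.004, 0, 0, 0, 0])

```text
time_s: 15.12
position: [0.6028, -0.0564, 0.2569]
tool_rot: [[0.281, 0.96, 0.0], [0.96, -0.281, -0.0], [0.0, 0.0, -1.0]]
ft_force: [-0.1, 0.7, -4.3]
grip_width: 0.0216
gripper_force: 88.4
```

Run:
```python
from h import *
s=env.observe();w=env.get_image('wrist');print(np.round(s['position'],4),np.round(s['tool_rot'][:2,0],4),s['grip_width'],s['ft_force'],np.abs(s['qvel']).max())
a=cv2.Canny(cv2.imread('pics/w6.png',0),40,120).astype(np.float32);b=cv2.Canny(cv2.cvtColor(w,cv2.COLOR_RGB2GRAY),40,120).astype(np.float32)
for v0,v1 in((25,65),(105,150),(170,225)):
    r=cv2.matchTemplate(cv2.GaussianBlur(b,(0,0),1.5),cv2.GaussianBlur(a[v0:v1,225:335],(0,0),1.5),cv2.TM_CCOEFF_NORMED);_,m,_,l=cv2.minMaxLoc(r[v0-20 if v0>20 else 0:v0+20,205:245]);print(v0,m,l[0]-20,l[1]-20)
```

```text
[ 0.6028 -0.0564  0.2569] [0.2807 0.9598] 0.021644292221047273 [-0.08469226  0.65861486 -4.29111457] 0.09987315350851621
25 0.2833189368247986 0 0
105 0.4517384171485901 -13 -1
170 0.5424994826316833 0 0
```

```bash
python3 -c "
from rig import env
print(env.close_job())"
```

```text
the job is handed in; nothing more can be done
None
```

I stood the loose cap on its feet in the free half of the red tray, and handed the job in at about 15 s with the camshaft held level and square about 150 mm in front of the lens; the lens position and height are my camera estimates, good to roughly 5 mm.

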